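# Open the carrier-gas filter for a cartridge change

### The arm

A 7-joint arm with a two-finger parallel gripper is mounted at the origin on the work surface. World frame = base frame: x ahead of the robot, y to its left, z up, the work surface at z = 0. Lengths are in m, angles in rad, forces in N, time in s.
With the tool pointing down it reaches from about 0.4 to 0.85 m from the base axis. Payload 10.4 kg.
Tool frame: the origin (TCP) lies between the finger pads; the fingertips stand 8 mm ahead of it and the grasp point (between the pads) lies 11 mm behind it; z points along the fingers, x is the direction in which the jaws open and shut, and the axes are right-handed (so a half turn about z gives the same grasp; the last joint's range is limited). The gripper opens to 87 mm and grips with 3 to 60 N. Pads are 19 mm wide; open, the fingers measure 117 mm over their backs; the gripper's body (75 mm by 190 mm) begins 51 mm behind the grasp point.
Start: joints at [-1.194, 0.332, -0.065, 1.46, 0.022, 1.35, -0.088], TCP at [0.243, 0.576, 0.231] pointing down, gripper open.
Joint ranges: [-2.6, 2.6], [-0.5, 2.12], [-1.47, 1.34], [0.16, 2.42], [-1.27, 4.41], [0.06, 2.06], [-2.6, 2.6]. Speed limits (rad/s): [2.22, 2.22, 2.79, 2.79, 3.14, 3.14, 3.14].

### API

Orientations are given as a unit quaternion [x, y, z, w].
In Python, from bench import r, viewer gives the robot as it stands.
- The arm moves only by the tool apply_moves, never from a script. Its argument "increments" is a list of rows, each an object with "grip": the closure in counts, from 0 (fully open) to 255 (shut); "xyz": the shift along the tool's x, y, z in mm, a list of three; "rotation": the turn, a rotation vector about the tool's x, y, z in degrees, a list of three. A call has 1 to 5 rows; each row is the pose to reach, as a shift and turn from the pose measured when the call began, along the tool's axes at that moment; what a row does not reach only later rows make up. A row lasts 1/8 s, in which the tool goes at most 62.5 mm and 10.7 degrees, less where a joint would pass 70% of its speed; a pose out of reach is approached as far as the arm can. A call with a gripper value outside its range is refused whole. The fingers move at their own pace and stop on an object; "squeeze" is the grip in N (left out, the last holds). Time passes only in rows, so rows that repeat a pose let the fingers close. It gives the time, the measured TCP pose, the force and the opening at its end, in the units of the state.
- r.read_state(): the state, without advancing time (a new reading comes with each control period).
- viewer.camera(name): name is "scene" or "top"; returns a dict with "img" (384x512x3 uint8, blue, green, red), "range_z" (384x512 float32, m along the optical axis (not along the pixel's ray), 0 where there is no reading), "vertical_fov" (degrees; the focal length in pixels is half the picture's height over the tangent of half this angle, whatever the lens; pixels are square), "cx", "cy" (the principal point, pixels), "D" ([k1, k2, p1, p2, k3] as OpenCV has them; the pictures are not rectified), "rvec" (rotation vector, rad) and "tvec" (3), from world to camera coordinates, as OpenCV has them. Camera axes: x right, y down, z forward; pixel columns grow to the right and rows downward; lengths in m; the calibration is good to about 2 mm. A picture is of the moment at which its call begins.
- r.close_job(): hands the job in, once; it reports no verdict.
The state is a dict: "time": time; "joint_positions": joint angles; "joint_vel": joint speeds; "joint_torque": joint torques, N m; "ee_pos": TCP position; "eef_rot": TCP orientation; "ft_force": force on the tool from outside, world axes, zero at the start; "torque": the same for the moment, N m; "width": finger opening in m.
Only numpy, scipy, OpenCV 4.12 (cv2) and the standard library are available. Lean on these libraries where they do the work, as an engineer would, in place of code of your own. Each camera call takes 0.05 s, during which the arm holds its last target.

### The job

The carrier-gas filter is due for a new cartridge. First shut its ball valve by swinging the lever a quarter turn to its stop, square across the pipe; then unscrew the knurled end plug anticlockwise until its thread lets go, draw it straight out of its port, and lay it on its side in the empty shallow steel tray without dropping it. Leave the valve shut and the other things on the bench where they are.

Things in the scene. Friction and masses are not known exactly. Their poses are not given: they have to be found in the camera images.
- filter_set: Fixed gas filter on an aluminium base plate. Origin: on the bench under the filter's axis; z up. The black cylinder (64 mm diameter, end caps 67) lies level along y, from y = -95 to 75 mm, axis 110 mm above the bench. The plug's port looks along -y (the robot's right at yaw 0); a pipe with gauge and ball valve leaves the +y end. Nothing of it is higher than 185 mm.
- port (a point): Centre of the port's mouth face, on the plug's axis, 110 mm above the bench; axes as filter_set, so -y points straight out. The port is a brass neck 36 mm in diameter standing 25 mm out of the end cap, bore 54 mm deep. The thread is right-handed, two-start, 16 mm per full turn, about 0.5 mm axial play; it lets go after 150 to 160 degrees of turning, 7 mm out.
- plug: Threaded end plug, about 200 g: a round knurled steel head 40 mm in diameter, 26 mm long, and a brass shank reaching 44 mm from the head (25 mm over its thread). Origin: centre of the head, on the axis; its y axis runs from head to shank tip, so -y points out of the port. Screwed home the head bears on the port's mouth, its centre 13 mm outside; it is clear once that is 60 mm outside.
- plug_tip (a point): Centre of the end face of the plug's shank, 57 mm from the centre of the head. The plug is finger tight. It unscrews anticlockwise as seen facing the head (right-handed turn about the direction out of the port), cannot be pulled out before its thread lets go, and stays where it is, sagging slightly, if let go of before that. It takes several grasps from above, leaning the gripper about the axis.
- valve_lever (a joint): Ball valve lever, rad: 0 = open, lever along the pipe pointing to +y of the filter set (away from the filter); 1.571 = shut, against its stop, square across the pipe pointing to -x of the filter set (towards the robot). Starts at 0 to 0.3. Turns about the vertical through lever_pivot, anticlockwise from above to shut; needs about 3 N at the grip and stays where it is left.
- lever_pivot (a point): Point on the lever's vertical turning axis, at the height of the middle of the grip, 160 mm above the bench; its y axis points along the lever from the pivot to the grip.
- lever_grip (a point): Middle of the lever's black sleeve, 65 mm from the pivot, 160 mm above the bench. The sleeve is 52 mm long (36 to 88 mm from the pivot), 14 mm wide and 12 mm high; the pipe's axis is 50 mm below it.
- tray: Empty shallow stainless tray, fixed, 180 mm (x) by 140 mm (y), rim 22 mm high (24 mm with its rolled edge), walls and floor 3 mm thick. Origin: centre of its underside, on the bench; z up. It stands to the left or to the right of the filter; a white vial rack of about the same size stands on the other side.
- vial_rack: White vial rack, 150 x 100 mm, 50 mm high with its vials; loose, not to be moved. Origin: centre of its underside.
- spanner: Double-ended steel spanner lying on the bench on the robot's right, about 175 mm long and 7 mm thick; not to be moved. Origin: centre of its underside.
- solvent: Amber solvent bottle, 72 mm in diameter, 150 mm high; not to be moved. Origin: centre of its base.
- cartridge: New filter cartridge standing on end, 48 mm in diameter, 119 mm high; not to be moved. Origin: centre of its base.
- ferrule_box: Small white plastic box, 70 x 50 x 28 mm; not to be moved. Origin: centre of its underside.
- cap_jar: Clear jar with a white lid, 60 mm in diameter, 70 mm high; not to be moved. Origin: centre of its base.
- base_middle (a point): Centre of the base plate's top face; axes as filter_set. The plate is 130 (x) x 315 (y) x 10 mm and ends 20 mm short of the port's mouth: under the plug there is only bench. An outlet tube stands at the plate's back edge (10 mm thick, 110 mm high), an inlet tube at its +y end.
- gauge (a point): Centre of the pressure gauge's dial on the pipe, 160 mm above the bench: 46 mm in diameter, 18 mm thick, facing -x of the filter set (towards the robot). It stands between the filter and the valve, 46 mm from the lever's pivot.
There are look-alikes about, which are no part of the job. Of the things shaped like the tray, the stainless one is meant.

How it is judged:
By the outcome, as a careful person would: the job done as asked, in the order asked, and still so for the second after the job is handed in, with the robot touching nothing.
It also fails if it takes over 69 s, if anything falls off the work surface, if the arm or the gripper's body presses on something with over 40 N, if the wrist force passes 120 N, or if a joint passes its speed limit or range.

## Working session

There is one attempt and no reset: what is moved stays moved. The work goes in short steps, Python scripts to look and compute and a tool call to move; the robot and the scene stay as the last step left them, time stands still between calls to the robot, and variables do not carry over. Pictures are saved under pics/ and viewed, and the job is handed in when it is done.

Besides the shell and the picture viewer there is one more tool, called after "Call:" as name(argument=value, ...) on one line, values as JSON. apply_moves: Moves the arm, as the interface text tells. Its arguments: {"type":"object","properties":{"increments":{"type":"array","items":{"type":"object","properties":{"grip":{"type":"number"},"xyz":{"type":"array","items":{"type":"number"}},"rotation":{"type":"array","items":{"type":"number"}}}}},"squeeze":{"type":"number"}},"required":["increments"]}

```bash
ls; mkdir -p pics; python3 - <<'E'
from bench import r, viewer
import cv2,numpy as np
s=r.read_state()
for k,v in s.items(): print(k,np.round(v,4))
for n in("scene","top"):
    c=viewer.camera(n)
    cv2.imwrite(f"pics/{n}0.png",c["img"])
    np.savez(f"{n}0.npz",**c)
    print(n,c["vertical_fov"],c["cx"],c["cy"],c["D"],c["rvec"],c["tvec"])
E
```

```text
pics
time 0.0
joint_positions [-1.1936  0.3329 -0.0647  1.461   0.0216  1.3499 -0.0885]
joint_vel [ 0.0004  0.0021 -0.0017 -0.0002  0.0015  0.0005 -0.0014]
joint_torque [-1.00000e-03 -6.23242e+01  2.39000e-02 -3.89901e+01 -6.16000e-02
  3.94000e-02  1.00000e-04]
ee_pos [0.2431 0.5753 0.2297]
eef_rot [ 8.334e-01  5.526e-01 -6.000e-04  4.000e-04]
ft_force [0.3545 0.0186 0.2299]
torque [ 0.0018 -0.0232  0.0085]
width 0.0868
scene 44.191662105539024 256.59853967234056 191.23031638719326 [-0.04363661  0.          0.          0.          0.        ] [ 2.34464973  0.9654178  -0.31752049] [-0.33507203 -0.20503079  1.58401273]
top 57.34806285092869 256.33659945158524 193.30136045998876 [-0.09379765  0.          0.          0.          0.        ] [ 2.07658117 -2.13728678  0.23806918] [0.00760744 0.51437506 0.90838043]
```

View pics/scene0.png

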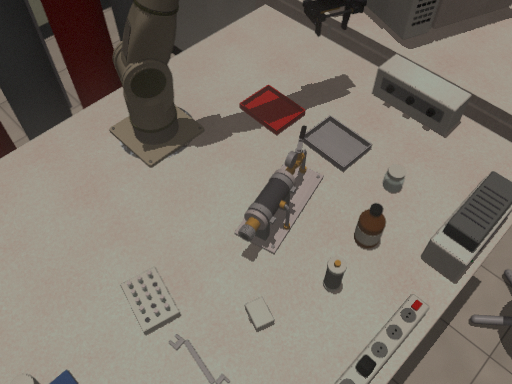

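View pics/top0.png

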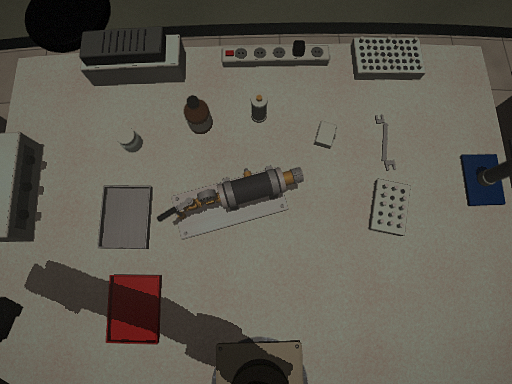

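The scene view shows the filter around (275,200), the lever near (302,135), the plug at about (250,228) and the steel tray at (337,143). In the top view the plug head is at (296,175), the lever at (168,213) and the tray at (127,217). The red tray is the look-alike. Next I'll enlarge these areas.

```bash
cat > h.py <<'E'
import cv2,numpy as np
from scipy.spatial.transform import Rotation as R
def K(c):
    f=192/np.tan(np.radians(float(c["vertical_fov"]))/2)
    return np.array([[f,0,float(c["cx"])],[0,f,float(c["cy"])],[0,0,1]])
def ray(c,uv):
    """camera centre and world directions (unit optical depth)"""
    p=cv2.undistortPoints(np.asarray(uv,float).reshape(-1,1,2),K(c),np.asarray(c["D"]))[:,0]
    Rm=cv2.Rodrigues(np.asarray(c["rvec"]))[0]; t=np.asarray(c["tvec"])
    return -Rm.T@t, np.c_[p,np.ones(len(p))]@Rm
def atz(c,uv,z):
    o,d=ray(c,uv); return o+d*((z-o[2])/d[:,2])[:,None]
def cloud(c):
    v,u=np.mgrid[:384,:512]; o,d=ray(c,np.c_[u.ravel(),v.ravel()])
    z=np.asarray(c["range_z"]).ravel()
    P=o+d*z[:,None]; P[z<=0]=np.nan
    return P.reshape(384,512,3)
def proj(c,P): return cv2.projectPoints(np.asarray(P,float).reshape(-1,3),np.asarray(c["rvec"]),np.asarray(c["tvec"]),K(c),np.asarray(c["D"]))[0][:,0]
def tri(cs,uvs):
    A=np.zeros((3,3));b=np.zeros(3)
    for c,uv in zip(cs,uvs):
        o,d=ray(c,[uv]);d=d[0]/np.linalg.norm(d[0]);M=np.eye(3)-np.outer(d,d);A+=M;b+=M@o
    X=np.linalg.solve(A,b); return X,[np.round(proj(c,X)[0]-uv,2) for c,uv in zip(cs,uvs)]
def crop(c,x0,y0,w,h,k,name):
    im=cv2.resize(c["img"][y0:y0+h,x0:x0+w],None,fx=k,fy=k,interpolation=cv2.INTER_CUBIC)
    for i in range(0,w,10): cv2.line(im,(i*k,0),(i*k,6 if i%50 else 14),(0,255,255),1); cv2.putText(im,str(x0+i),(i*k,22),0,.35,(0,255,255),1)
    for i in range(0,h,10): cv2.line(im,(0,i*k),(6,i*k),(0,255,255),1); cv2.putText(im,str(y0+i),(8,i*k+4),0,.35,(0,255,255),1)
    cv2.imwrite("pics/"+name,im)
E
python3 - <<'E'
from h import *
t=dict(np.load("top0.npz"));s=dict(np.load("scene0.npz"))
crop(t,150,155,160,90,5,"t1.png"); crop(s,230,110,120,150,4,"s1.png")
P=cloud(t);Q=cloud(s)
for n,C,u in (("t bench",P,(330,260)),("t head",P,(296,175)),("t lever",P,(166,215)),("tray",P,(127,217)),("cyl",P,(252,187)),("s bench",Q,(100,250)),("s tray",Q,(337,143)),("s lever",Q,(302,132))): print(n,np.round(C[u[1],u[0]],4))
E
```

```text
t bench [ 0.3286 -0.2093  0.0013]
t head [ 0.5441 -0.1103  0.127 ]
t lever [0.4422 0.2125 0.1682]
tray [0.4664 0.3686 0.005 ]
cyl [0.5127 0.0039 0.1386]
s bench [ 0.2523 -0.3975  0.0025]
s tray [ 0.4658  0.3812 -0.0009]
s lever [0.4457 0.2114 0.163 ]
```

View pics/t1.png

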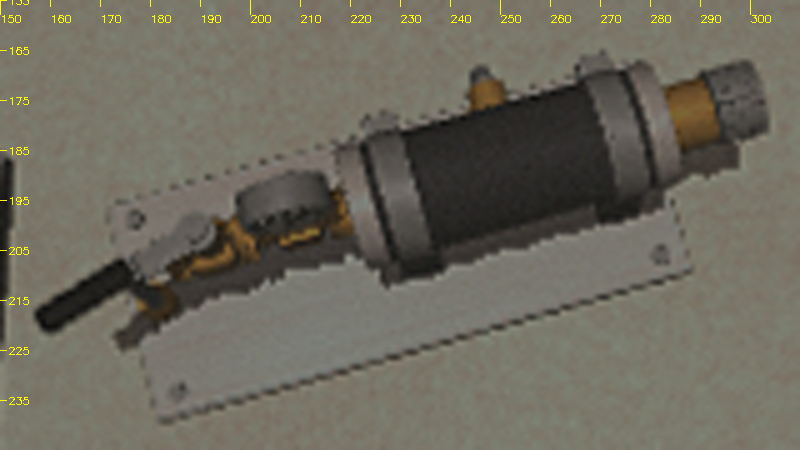

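View pics/s1.png

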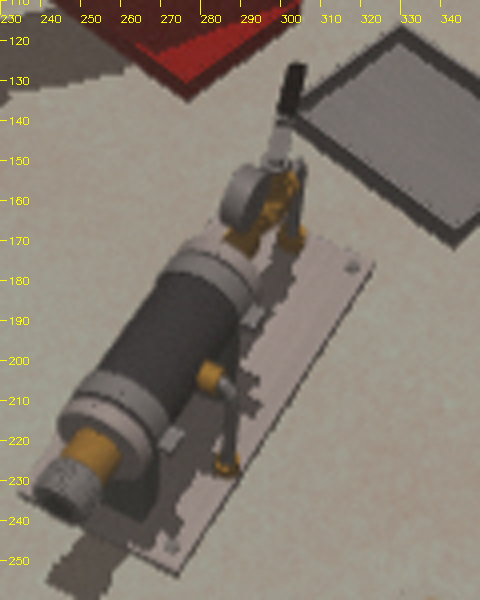

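```bash
python3 - <<'E'
from h import *
from scipy.optimize import least_squares
t=dict(np.load("top0.npz"));s=dict(np.load("scene0.npz"))
P=cloud(t);Q=cloud(s)
A=P[183:200,236:264].reshape(-1,3)  # black body top view
import cv2
def pts(C,poly):
    m=np.zeros((384,512),np.uint8);cv2.fillPoly(m,[np.array(poly,np.int32)],1);X=C[m>0];return X[np.isfinite(X).all(1)]
A=pts(P,[(232,184),(264,174),(270,193),(238,203)]);B=pts(Q,[(271,174),(288,184),(270,213),(252,202)])
for X,n in((A,"top"),(B,"scene"),(np.r_[A,B],"both")):
    def f(p):
        x0,yaw,z0,r=p[0],p[1],p[2],p[3]
        ax=np.array([-np.sin(yaw),np.cos(yaw),0]); d=X-[x0,0,z0]; d=d-np.outer(d@ax,ax)
        return np.linalg.norm(d,axis=1)-r
    S=least_squares(f,[.51,.2,.11,.032],loss="soft_l1",f_scale=.002);print(n,len(X),np.round(S.x,4),np.std(S.fun))
    def g(p): return f([p[0],p[1],.11,.032])
    S=least_squares(g,[.51,.2],loss="soft_l1",f_scale=.002);print("  fixed",np.round(S.x,4),np.std(g(S.x)))
print("plate corners",np.round(atz(t,[(288.5,209),(181.5,239),(171,195.5)],.01),4), np.round(atz(s,[(265.5,254),(323.5,176)],.01),4))
print("tray rims t",np.round(atz(t,[(103.5,186),(152,186),(149,248),(99.5,248)],.024),4))
print("tray rims s",np.round(atz(s,[(330,117.5),(371,144),(343,168),(302,137)],.024),4))
# head end & lever by two-view
print(tri([t,s],[(159,218.5),(303.5,126.5)]))
print(tri([t,s],[(174.5,208.5),(300,138)]))
E
```

```text
top 716 [0.5193 0.2551 0.1102 0.0313] 0.001324921623191444
  fixed [0.5198 0.2541] 0.0013411316657976425
scene 735 [0.5147 0.2742 0.0519 0.0876] 0.0037207911944936566
  fixed [0.5189 0.321 ] 0.026531769128119383
both 1451 [0.527  0.2792 0.0459 0.0935] 0.00403856849294673
  fixed [0.5195 0.2852] 0.019771134292866435
plate corners [[ 0.4762 -0.0982  0.01  ]
 [ 0.3989  0.2072  0.01  ]
 [ 0.5254  0.2397  0.01  ]] [[ 0.5902 -0.0847  0.01  ]
 [ 0.5278  0.2362  0.01  ]]
tray rims t [[0.5562 0.4366 0.024 ]
 [0.5519 0.2924 0.024 ]
 [0.3746 0.2951 0.024 ]
 [0.3771 0.4371 0.024 ]]
tray rims s [[0.3882 0.4347 0.024 ]
 [0.558  0.4351 0.024 ]
 [0.5563 0.2932 0.024 ]
 [0.3804 0.3014 0.024 ]]
(array([0.43476999, 0.23049454, 0.16359953]), [array([0.05, 0.03]), array([ 0.05, -0.02])])
(array([0.45757875, 0.1920012 , 0.16242251]), [array([0.61, 0.41]), array([ 0.59, -0.2 ])])
```

```bash
python3 - <<'E'
from h import *
from scipy.optimize import least_squares
t=dict(np.load("top0.npz"));s=dict(np.load("scene0.npz"))
L=np.array([[-65,-100,10],[-65,215,10],[65,215,10],[65,-100,10]])/1000
W=lambda p,l: np.asarray(l)@R.from_euler("z",p[2]).as_matrix().T+[p[0],p[1],0]
f=lambda p: np.r_[(proj(t,W(p,L[:3]))-[(288.5,209),(181.5,239),(171,195.5)]).ravel(),(proj(s,W(p,L[[3,2]]))-[(265.5,254),(323.5,176)]).ravel()]
S=least_squares(f,[.52,0,.25]);print(S.x,S.fun.round(1)); p=S.x
np.save("fs.npy",p)
pts=np.array([[0,-120,110],[0,-146,110],[0,-133,130],[0,-95,110],[0,75,110],[0,0,142]])/1000
print(W(p,pts).round(4)); print(proj(t,W(p,pts)).round(1).tolist()); print(proj(s,W(p,pts)).round(1).tolist())
# lever: pivot = near y? 
ic=lambda X: (np.asarray(X)-[p[0],p[1],0])@R.from_euler("z",p[2]).as_matrix()
print("lever local", ic([[.43477,.2305,.16],[.45758,.192,.16]]).round(4))
P=cloud(t)
C=P[150:200,285:308].reshape(-1,3); C=C[(C[:,2]>.06)]; c=ic(C); c=c[(c[:,1]<-.121)]
print("head pts local: min",c.min(0).round(4),"max",c.max(0).round(4))
C=P[200:225,150:200].reshape(-1,3); C=C[(C[:,2]>.15)];c=ic(C); print(len(c),c.min(0),c.max(0))
E
```

```text
[0.50972724 0.01020024 0.21528859] [ 1.2  2.9  0.3 -0.5  1.9 -0.7  4.  -1.5 -0.6  0.3]
[[ 0.5354 -0.107   0.11  ]
 [ 0.5409 -0.1324  0.11  ]
 [ 0.5381 -0.1197  0.13  ]
 [ 0.53   -0.0826  0.11  ]
 [ 0.4937  0.0835  0.11  ]
 [ 0.5097  0.0102  0.142 ]]
[[294.2, 180.0], [303.7, 177.7], [299.9, 176.8], [285.0, 182.2], [221.6, 197.6], [249.5, 187.9]]
[[244.9, 227.5], [239.4, 234.8], [242.0, 227.0], [250.2, 220.7], [283.1, 177.6], [269.4, 188.9]]
lever local [[-0.0262  0.2312  0.16  ]
 [-0.0121  0.1887  0.16  ]]
head pts local: min [-0.009  -0.1434  0.1055] max [ 0.0317 -0.121   0.1326]
231 [-0.03296388  0.12660591  0.15027446] [0.00538747 0.23732162 0.17036112]
```

```bash
python3 - <<'E'
from h import *
from scipy.optimize import least_squares
t=dict(np.load("top0.npz"));s=dict(np.load("scene0.npz"))
L=np.array([[-65,-100,10],[-65,215,10],[65,215,10],[65,-100,10]])/1000
W=lambda p,l: np.asarray(l)@R.from_euler("z",p[2]).as_matrix().T+[p[0],p[1],0]
f=lambda p: np.r_[(proj(t,W(p,L[:3]))-[(288.5,209),(181.5,239),(171,195.5)]).ravel(),(proj(s,W(p,L[[3,2,0]]))-[(274.5,254),(323.7,175.8),(235,233.8)]).ravel()]
S=least_squares(f,[.52,0,.25]);print(S.x,S.fun.round(1)); p=S.x
np.save("fs.npy",p)
pts=np.array([[0,-120,110],[0,-146,110],[0,-133,130],[0,-95,110],[0,75,110],[0,0,142]])/1000
print(W(p,pts).round(4)); print(proj(t,W(p,pts)).round(1).tolist()); print(proj(s,W(p,pts)).round(1).tolist())
ic=lambda X: (np.asarray(X)-[p[0],p[1],0])@R.from_euler("z",p[2]).as_matrix()
lv=ic([[.43477,.2305,.16],[.45758,.192,.16]]);print("lever local", lv.round(4))
P=cloud(t)
C=P[150:200,285:308].reshape(-1,3); C=C[(C[:,2]>.06)]; c=ic(C); c=c[(c[:,1]<-.121)]
print("head pts local: min",c.min(0).round(4),"max",c.max(0).round(4))
for k in t,s: print(tri([t,s],[(188.5,201.5),(298,149)]))
# circle edges of head end face, top view: (298.5..)
E
```

```text
[0.51770599 0.01463905 0.25644164] [ 0.1 -1.4  0.4 -0.5  0.2 -0.2 -0.  -0.8 -0.  -0.6 -0.9 -0.9]
[[ 0.5481 -0.1014  0.11  ]
 [ 0.5547 -0.1266  0.11  ]
 [ 0.5514 -0.114   0.13  ]
 [ 0.5418 -0.0773  0.11  ]
 [ 0.4987  0.0872  0.11  ]
 [ 0.5177  0.0146  0.142 ]]
[[291.8, 175.4], [301.2, 172.7], [297.4, 171.9], [282.8, 177.9], [220.1, 195.7], [247.7, 184.9]]
[[249.9, 229.2], [244.8, 236.7], [247.2, 228.8], [254.8, 222.1], [285.3, 177.8], [272.7, 189.6]]
lever local [[-0.0255  0.2298  0.16  ]
 [-0.0132  0.1868  0.16  ]]
head pts local: min [-0.0233 -0.1457  0.1055] max [ 0.0172 -0.121   0.1326]
(array([0.47651289, 0.16078572, 0.15471072]), [array([0.06, 0.04]), array([ 0.06, -0.02])])
(array([0.47651289, 0.16078572, 0.15471072]), [array([0.06, 0.04]), array([ 0.06, -0.02])])
```

```bash
cat >> h.py <<'E'
def down(yaw_deg, lean=0, ax_yaw=.255):
    """tool x at yaw, z down; then lean (deg) right-handed about the plug's outward axis"""
    a=np.radians(yaw_deg); x=np.array([np.cos(a),np.sin(a),0]); z=np.array([0,0,-1.]); y=np.cross(z,x)
    M=np.c_[x,y,z]; d=np.array([np.sin(ax_yaw),-np.cos(ax_yaw),0])
    return R.from_rotvec(np.radians(lean)*d)*R.from_matrix(M)
def rel(s,pos,rot):
    T=R.from_quat(s["eef_rot"]); 
    v=(T.inv()*rot).as_rotvec(degrees=True); p=T.inv().apply(np.asarray(pos)-s["ee_pos"])*1000
    return p.round(1).tolist(), v.round(1).tolist()
E
python3 - <<'E'
from h import *; from bench import r
s=r.read_state()
print(rel(s,[.446,.212,.23],down(30.6)))
E
```

```text
([-255.8, 328.3, 0.2], [0.0, 0.1, 36.5])
```

Call:
apply_moves(increments=[{"grip":110,"xyz":[-51,66,0],"rotation":[0,0,8]},{"grip":110,"xyz":[-102,131,0],"rotation":[0,0,16]},{"grip":110,"xyz":[-153,197,0],"rotation":[0,0,24]},{"grip":110,"xyz":[-205,263,0],"rotation":[0,0,32]},{"grip":110,"xyz":[-256,328,0],"rotation":[0,0,36.5]}])

```text
time: 0.72
ee_pos: [0.3959, 0.3007, 0.23]
eef_rot: [0.965, 0.262, -0.0, 0.0]
ft_force: [0.6, -0.1, 0.0]
width: 0.0515
```

```bash
python3 - <<'E'
from h import *; from bench import r
s=r.read_state()
print(rel(s,[.446,.212,.2],down(30.6)));print(rel(s,[.446,.212,.153],down(30.6)))
E
```

```text
([-1.6, 101.9, 30.1], [0.0, 0.1, -0.2])
([-1.6, 101.8, 77.1], [0.0, 0.1, -0.2])
```

Call:
apply_moves(increments=[{"grip":110,"xyz":[-1,51,15],"rotation":[0,0,0]},{"grip":110,"xyz":[-1.6,102,28],"rotation":[0,0,0]},{"grip":110,"xyz":[-1.6,102,28],"rotation":[0,0,0]},{"grip":110,"xyz":[-1.6,102,28],"rotation":[0,0,0]}])

```text
time: 1.23
ee_pos: [0.4457, 0.2123, 0.202]
eef_rot: [0.965, 0.262, -0.001, 0.0]
ft_force: [-0.1, -0.6, -0.1]
width: 0.0498
```

```bash
python3 - <<'E'
from h import *; from bench import r,viewer
s=r.read_state();print(s["ee_pos"],s["eef_rot"])
c=viewer.camera("scene");crop(c,250,80,100,90,7,"s2.png");c=viewer.camera("top");crop(c,120,170,100,75,7,"t2.png")
print(rel(s,[.446,.212,.153],down(30.6)))
E
```

```text
[0.44574716 0.21232773 0.20195424] [ 9.65010577e-01  2.62209931e-01 -6.44079842e-04  3.50700986e-04]
([0.1, 0.4, 49.0], [0.0, 0.1, -0.2])
```

View pics/s2.png

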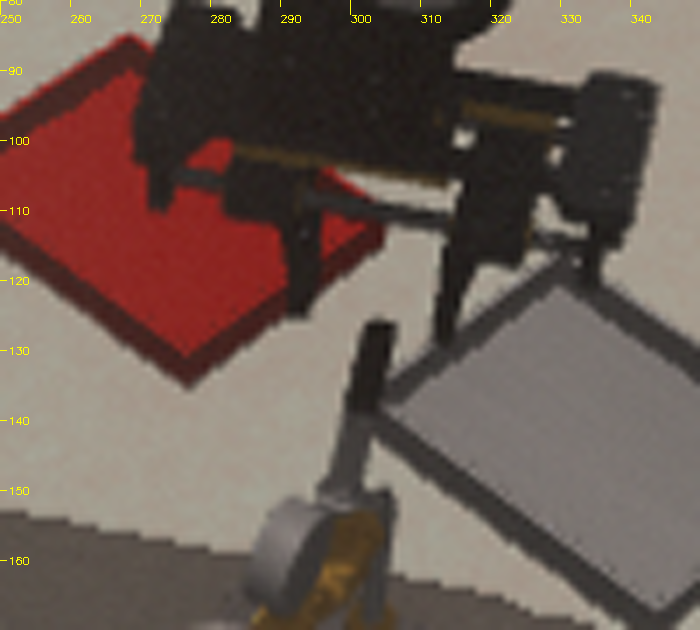

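View pics/t2.png

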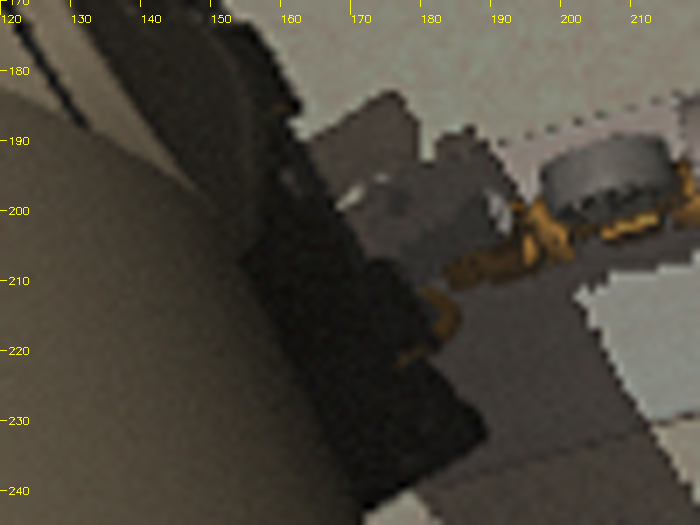

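In the scene view the fingertips at (292,124) and (313,128) straddle the lever at (303,130), so I'm going down.

Call:
apply_moves(increments=[{"grip":110,"xyz":[0,0,25],"rotation":[0,0,0]},{"grip":110,"xyz":[0,0,48],"rotation":[0,0,0]},{"grip":160,"xyz":[0,0,48],"rotation":[0,0,0]},{"grip":225,"xyz":[0,0,48],"rotation":[0,0,0]},{"grip":225,"xyz":[0,0,48],"rotation":[0,0,0]}], squeeze=12)

```text
time: 1.95
ee_pos: [0.446, 0.2136, 0.1552]
eef_rot: [0.965, 0.263, 0.0, 0.0]
ft_force: [0.3, -0.6, 0.2]
width: 0.0275
```

```bash
python3 - <<'E'
from h import *; from bench import r,viewer
s=r.read_state();print(s["ee_pos"],s["width"],s["ft_force"])
E
```

```text
[0.44597623 0.2136143  0.15520689] 0.027480316681262988 [ 0.29730317 -0.59352313  0.19095421]
```

```bash
cat >> h.py <<'E'
def arc(s,piv,angs):
    v=np.asarray(s["ee_pos"])-[*piv,0]; T=R.from_quat(s["eef_rot"])
    for a in angs:
        q=R.from_euler("z",a,degrees=True); d=np.array([v[0],v[1],0]); 
        print(a,(T.inv().apply(q.apply(d)-d)*1000).round(1).tolist(),[0,0,-a])
E
python3 - <<'E'
from h import *; from bench import r
arc(r.read_state(),[.4779,.1593],[8,16,24])
E
```

```text
8 [-8.8, 0.6, -0.0] [0, 0, -8]
16 [-17.4, 2.4, -0.0] [0, 0, -16]
24 [-25.6, 5.4, -0.0] [0, 0, -24]
```

Call:
apply_moves(increments=[{"grip":225,"xyz":[0,0,0],"rotation":[0,0,0]},{"grip":225,"xyz":[0,0,0],"rotation":[0,0,0]},{"grip":225,"xyz":[-8.8,0.6,0],"rotation":[0,0,-8]},{"grip":225,"xyz":[-17.4,2.4,0],"rotation":[0,0,-16]},{"grip":225,"xyz":[-25.6,5.4,0],"rotation":[0,0,-24]}], squeeze=12)

```text
time: 2.58
ee_pos: [0.4276, 0.1964, 0.1559]
eef_rot: [0.888, 0.46, 0.002, 0.0]
ft_force: [4.9, 1.3, -1.3]
width: 0.0141
```

```bash
python3 - <<'E'
from h import *; from bench import r
s=r.read_state();print(s["torque"]);arc(s,[.4779,.1593],[10,20,30,40,50,60])
E
```

```text
[ 0.21078681 -1.1815774   0.04384821]
10 [-10.9, 0.7, -0.0] [0, 0, -10]
20 [-21.4, 3.3, -0.1] [0, 0, -20]
30 [-31.4, 7.7, -0.1] [0, 0, -30]
40 [-40.5, 13.8, -0.1] [0, 0, -40]
50 [-48.3, 21.3, -0.1] [0, 0, -50]
60 [-54.8, 30.1, -0.1] [0, 0, -60]
```

Call:
apply_moves(increments=[{"grip":225,"xyz":[-10.9,0.7,0],"rotation":[0,0,-10]},{"grip":225,"xyz":[-21.4,3.3,0],"rotation":[0,0,-20]},{"grip":225,"xyz":[-31.4,7.7,0],"rotation":[0,0,-30]},{"grip":225,"xyz":[-40.5,13.8,0],"rotation":[0,0,-40]}], squeeze=12)

```text
time: 3.08
ee_pos: [0.4166, 0.1556, 0.156]
eef_rot: [0.675, 0.738, 0.003, 0.001]
ft_force: [10.6, 4.4, -7.4]
width: 0.014
```

```bash
python3 - <<'E'
from h import *; from bench import r
s=r.read_state();print(s["torque"]);arc(s,[.4779,.1593],[5,10,13,15,17])
d=s["ee_pos"][:2]-np.array([.4779,.1593]);print(np.degrees(np.arctan2(d[1],d[0])),np.hypot(*d))
E
```

```text
[ 1.00323493 -2.13919853 -0.02344018]
5 [-5.4, 0.1, -0.0] [0, 0, -5]
10 [-10.7, 0.6, -0.0] [0, 0, -10]
13 [-13.8, 1.2, -0.0] [0, 0, -13]
15 [-15.9, 1.6, -0.0] [0, 0, -15]
17 [-18.0, 2.2, -0.0] [0, 0, -17]
-176.5420558608072 0.06138670043866835
```

Call:
apply_moves(increments=[{"grip":225,"xyz":[-5.4,-1.0,0],"rotation":[0,0,-5]},{"grip":225,"xyz":[-9.0,-0.6,0],"rotation":[0,0,-9]},{"grip":225,"xyz":[-11.5,-0.3,0],"rotation":[0,0,-11]},{"grip":225,"xyz":[-13.0,0,0],"rotation":[0,0,-12]}], squeeze=12)

```text
time: 3.58
ee_pos: [0.4184, 0.1452, 0.1562]
eef_rot: [0.593, 0.805, 0.005, 0.001]
ft_force: [4.1, 14.8, -9.4]
width: 0.0144
```

```bash
python3 - <<'E'
from h import *; from bench import r
s=r.read_state();print(s["torque"],2*np.degrees(np.arctan2(s["eef_rot"][1],s["eef_rot"][0])))
d=s["ee_pos"][:2]-np.array([.4779,.1593]);print(np.degrees(np.arctan2(d[1],d[0])),np.hypot(*d))
E
```

```text
[ 3.44676511 -0.96091835 -0.24110736] 107.2313530509739
-166.65900540385772 0.06115342412761076
```

Call:
apply_moves(increments=[{"grip":225,"xyz":[-3,0,0],"rotation":[0,0,0]},{"grip":225,"xyz":[-5,0,0],"rotation":[0,0,0]}], squeeze=12)

```text
time: 3.82
ee_pos: [0.4187, 0.145, 0.1562]
eef_rot: [0.592, 0.806, 0.008, -0.001]
ft_force: [-4.2, 23.5, -6.8]
width: 0.0143
```

Call:
apply_moves(increments=[{"grip":110,"xyz":[2.5,0,0],"rotation":[0,0,0]},{"grip":110,"xyz":[2.5,0,0],"rotation":[0,0,0]},{"grip":110,"xyz":[2.5,0,-40],"rotation":[0,0,0]},{"grip":80,"xyz":[2.5,0,-80],"rotation":[0,0,0]}])

```text
time: 4.32
ee_pos: [0.4172, 0.1456, 0.2371]
eef_rot: [0.592, 0.806, 0.007, -0.001]
ft_force: [0.3, 1.1, -0.0]
width: 0.0464
```

```bash
python3 - <<'E'
from h import *; from bench import r,viewer
s=r.read_state();print(s["ee_pos"],s["eef_rot"],s["joint_positions"])
c=viewer.camera("scene");np.savez("scene1.npz",**c);crop(c,230,110,120,90,6,"s3.png")
E
```

```text
[0.4171526  0.14564617 0.23713883] [ 0.59222994  0.80573695  0.0071413  -0.00081777] [-0.73399512 -0.10631296  0.28260063  1.92588457  0.02227447  1.30601311
  1.41547401]
```

View pics/s3.png

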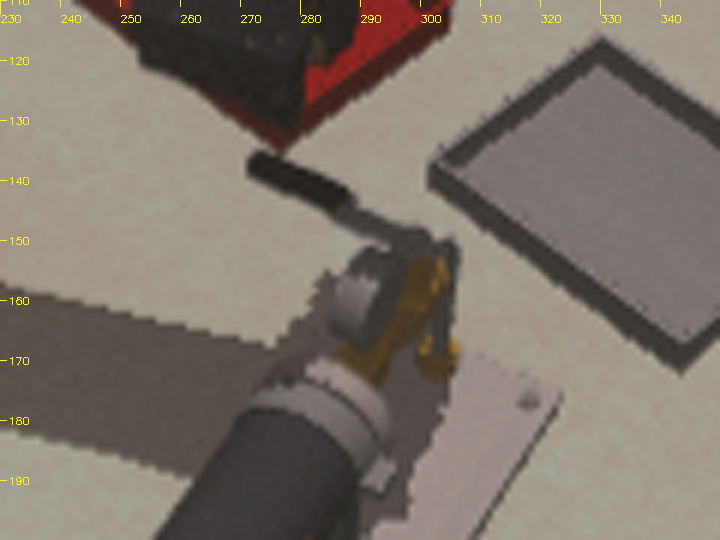

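```bash
python3 - <<'E'
from h import *
s=dict(np.load("scene1.npz"));p=np.load("fs.npy")
X=atz(s,[(271.5,137),(287,142.5),(299.5,149.5)],.165);print(X)
ic=(X-[p[0],p[1],0])@R.from_euler("z",.255).as_matrix();print(ic)
d=X[0]-X[1];print("sleeve angle rel.", np.degrees(np.arctan2(d[1],d[0]))%360-90-14.6)
from bench import r
st=r.read_state()
d=np.array([np.sin(.255),-np.cos(.255),0]);xl=np.array([np.cos(.255),np.sin(.255),0])
h=np.array([p[0],p[1],.11])+.133*d-.0017*xl; print("head",h)
for yaw in(14.6,):
  for L in(0,-40): 
    Rt=down(yaw,L);print(L,rel(st,h+Rt.apply([0,0,-.12]),Rt),rel(st,h+Rt.apply([0,0,.005]),Rt))
E
```

```text
[[0.39838668 0.13417305 0.165     ]
 [0.44382887 0.14968092 0.165     ]
 [0.48620064 0.15487099 0.165     ]]
[[-0.08530902  0.14576641  0.165     ]
 [-0.03742449  0.14931022  0.165     ]
 [ 0.00488629  0.14364438  0.165     ]]
sleeve angle rel. 94.24302089300139
head [ 0.54960961 -0.11448898  0.11      ]
0 ([-288.1, 46.5, 10.1], [0.2, -1.3, 92.8]) ([-289.6, 44.3, 135.0], [0.2, -1.3, 92.8])
-40 ([-292.1, 123.0, 39.4], [32.5, -32.0, 88.6]) ([-289.4, 41.1, 133.8], [32.5, -32.0, 88.6])
```

Call:
apply_moves(increments=[{"grip":45,"xyz":[-57,8,-25],"rotation":[0,-0.2,10.5]},{"grip":45,"xyz":[-114,18,-25],"rotation":[0,-0.4,21]},{"grip":45,"xyz":[-171,27,-25],"rotation":[0,-0.6,31.5]},{"grip":45,"xyz":[-228,36,-25],"rotation":[0,-0.8,42]},{"grip":45,"xyz":[-285,46,-25],"rotation":[0,-1,52.5]}])

```text
time: 5.0
ee_pos: [0.5483, -0.1144, 0.2653]
eef_rot: [0.889, 0.458, 0.005, 0.003]
ft_force: [1.1, 0.1, 0.0]
width: 0.0717
```

```bash
cat >> h.py <<'E'
d_out=np.array([np.sin(.255),-np.cos(.255),0]);xl=np.array([np.cos(.255),np.sin(.255),0])
head=np.array([.5496,-.1145,.11])
def goto(lean,back,out=0.,yaw=14.6,ins=.005):
    """TCP pose: head centre + out along axis, 'ins' past the axis minus back"""
    Rt=down(yaw,lean); return head+out*d_out+Rt.apply([0,0,ins-back]),Rt
E
python3 - <<'E'
from h import *; from bench import r
s=r.read_state();print(s["joint_positions"])
for L in(-25,-45):print(rel(s,*goto(L,.09)))
E
```

```text
[-0.41608045  0.17153707  0.6172272   1.62321864 -0.10256235  1.36767664
  1.16480494]
([27.8, 23.4, 78.6], [9.1, -24.5, 39.2])
([46.2, 38.7, 95.8], [16.0, -43.7, 37.6])
```

Call:
apply_moves(increments=[{"grip":45,"xyz":[10,8,15],"rotation":[2.7,-7.3,6.3]},{"grip":45,"xyz":[18,14,30],"rotation":[5.3,-14.6,12.6]},{"grip":45,"xyz":[27,22,50],"rotation":[8,-21.9,18.9]},{"grip":45,"xyz":[36,30,70],"rotation":[10.6,-29.1,25]},{"grip":45,"xyz":[41,35,85],"rotation":[13.3,-36.4,31.3]}])

```text
time: 5.62
ee_pos: [0.6022, -0.1007, 0.1798]
eef_rot: [0.929, 0.178, -0.322, 0.043]
ft_force: [0.8, -0.5, 0.4]
width: 0.072
```

```bash
python3 - <<'E'
from h import *; from bench import r
s=r.read_state();print(s["joint_positions"])
for b in(.09,.05,.0):print(rel(s,*goto(-45,b)))
E
```

```text
[-0.33757577  0.89475483  0.66051618  1.02558768 -0.16034299  1.93177618
  0.63613771]
([10.4, 1.1, 4.1], [2.8, -7.0, 6.2])
([5.6, -1.1, 43.8], [2.8, -7.0, 6.2])
([-0.3, -3.8, 93.3], [2.8, -7.0, 6.2])
```

Call:
apply_moves(increments=[{"grip":45,"xyz":[10,1,4],"rotation":[2.8,-7,6.2]},{"grip":45,"xyz":[10,1,4],"rotation":[2.8,-7,6.2]},{"grip":45,"xyz":[10,1,4],"rotation":[2.8,-7,6.2]}])

```text
time: 6.0
ee_pos: [0.6026, -0.1003, 0.169]
eef_rot: [0.918, 0.118, -0.376, 0.049]
ft_force: [0.3, -0.0, 0.8]
width: 0.0718
```

```bash
python3 - <<'E'
from h import *; from bench import r,viewer
s=r.read_state();print(s["joint_positions"])
for b in(.09,.05,.0):print(rel(s,*goto(-45,b)))
for n in("scene","top"):
    c=viewer.camera(n);np.savez(n+"2.npz",**c);crop(c,*((200,170,100,90) if n=="scene" else (250,130,100,90)),6,n+"2.png")
E
```

```text
[-0.25091064  0.98301016  0.5562037   0.90233753 -0.11738032  2.05885809
  0.49499062]
([3.0, 0.4, -4.4], [0.1, -0.4, 0.1])
([2.7, 0.3, 35.6], [0.1, -0.4, 0.1])
([2.3, 0.2, 85.6], [0.1, -0.4, 0.1])
```

View pics/scene2.png

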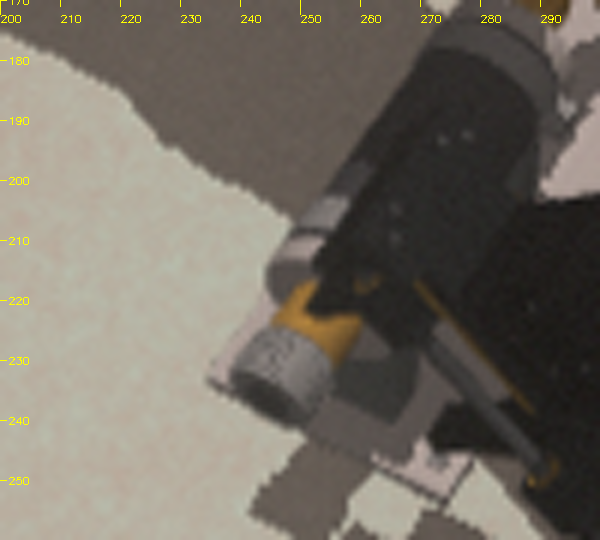

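View pics/top2.png

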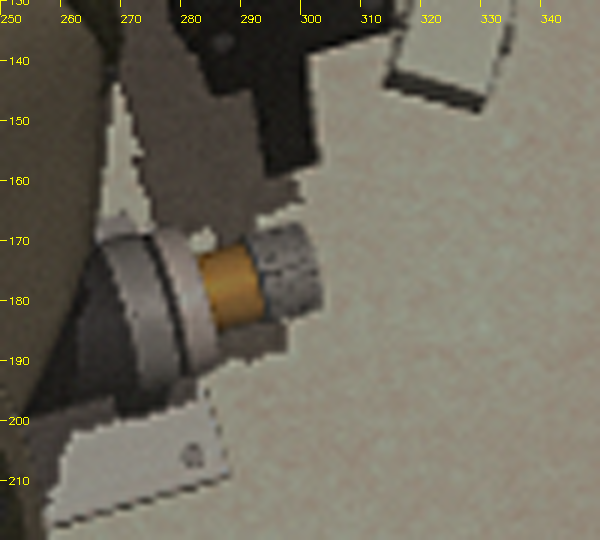

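```bash
python3 - <<'E'
from h import *; from bench import r,viewer
s=r.read_state()
for b in(.06,.03,.0):print(rel(s,*goto(-38,b)))
E
```

```text
([-3.5, 0.7, 27.1], [0.2, 6.4, 0.0])
([-0.1, 0.6, 56.9], [0.2, 6.4, 0.0])
([3.3, 0.5, 86.7], [0.2, 6.4, 0.0])
```

Call:
apply_moves(increments=[{"grip":45,"xyz":[-3.5,0.7,27],"rotation":[0.2,6.4,0]},{"grip":45,"xyz":[0,0.6,57],"rotation":[0.2,6.4,0]},{"grip":45,"xyz":[3.3,0.5,87],"rotation":[0.2,6.4,0]},{"grip":45,"xyz":[3.3,0.5,87],"rotation":[0.2,6.4,0]}], squeeze=30)

```text
time: 6.6
ee_pos: [0.545, -0.1149, 0.1071]
eef_rot: [0.938, 0.12, -0.323, 0.04]
ft_force: [0.6, 0.1, 0.1]
width: 0.0715
```

```bash
python3 - <<'E'
from h import *; from bench import r,viewer
s=r.read_state();print(s["joint_positions"])
print(rel(s,*goto(-38,0)))
for n in("scene","top"):
    c=viewer.camera(n);np.savez(n+"2.npz",**c);crop(c,*((200,170,100,90) if n=="scene" else (250,130,100,90)),6,n+"3.png")
E
```

```text
[-0.31102072  0.82038527  0.55375133  1.2777458  -0.1155423   1.74770396
  0.48667233]
([1.8, 0.7, -0.1], [-0.1, 0.0, 0.1])
```

View pics/scene3.png

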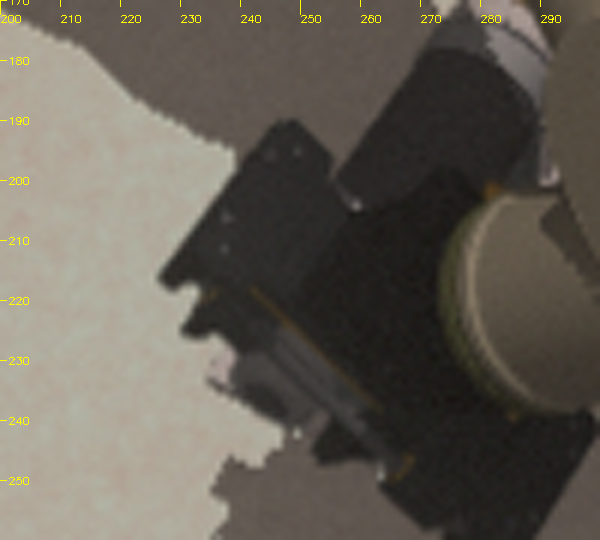

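View pics/top3.png

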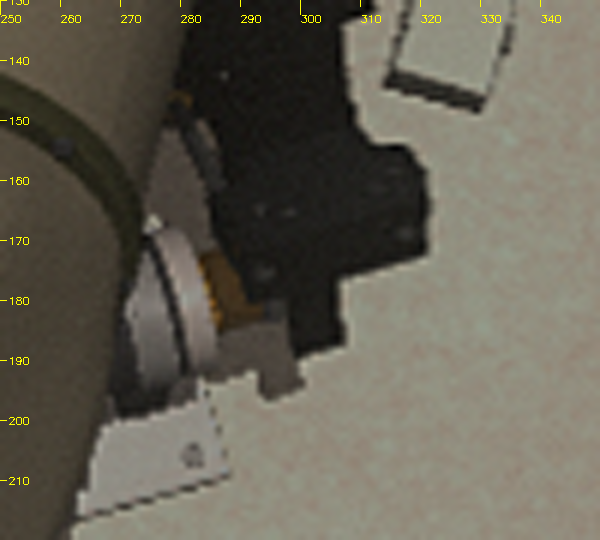

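Call:
apply_moves(increments=[{"grip":140,"xyz":[1.8,0,0],"rotation":[0,0,0]},{"grip":180,"xyz":[1.8,0,0],"rotation":[0,0,0]},{"grip":180,"xyz":[1.8,0,0],"rotation":[0,0,0]},{"grip":180,"xyz":[1.8,0,0],"rotation":[0,0,0]}], squeeze=35)

```text
time: 7.2
ee_pos: [0.5482, -0.1148, 0.1071]
eef_rot: [0.938, 0.12, -0.323, 0.041]
ft_force: [-8.1, -2.9, 11.4]
width: 0.0396
```

```bash
python3 - <<'E'
from h import *; from bench import r,viewer
s=r.read_state();print(s["torque"])
print(rel(s,*goto(-38,0)))
T=R.from_quat(s["eef_rot"]); print("out dir in tool",T.inv().apply(d_out))
E
```

```text
[-0.52720292  1.97769834  0.20962886]
([-0.7, 0.0, 1.8], [-0.0, -0.0, 0.0])
out dir in tool [-6.27280537e-04  9.99999773e-01 -2.44313147e-04]
```

Call:
apply_moves(increments=[{"grip":180,"xyz":[-0.1,0.4,-0.1],"rotation":[0,10,0]},{"grip":180,"xyz":[0.7,0.9,-0.3],"rotation":[0,20,0]},{"grip":180,"xyz":[1.5,1.3,-0.7],"rotation":[0,30,0]},{"grip":180,"xyz":[2.2,1.8,-1.2],"rotation":[0,40,0]}], squeeze=35)

```text
time: 7.7
ee_pos: [0.5503, -0.1156, 0.1062]
eef_rot: [0.992, 0.127, 0.02, -0.003]
ft_force: [1.0, 1.4, -7.6]
width: 0.0394
```

```bash
cat >> h.py <<'E'
def report(s):
    T=R.from_quat(s["eef_rot"]); z=T.apply([0,0,1]); 
    lean=np.degrees(np.arctan2(z@xl,-z[2])) ; axis=s["ee_pos"]-.005*z
    q=axis-head; print("lean",lean.round(1),"axis pt off: xl,out,up mm",(np.array([q@xl,q@d_out,q[2]])*1000).round(1),"F tool",T.inv().apply(s["ft_force"]).round(1),"Tq",T.inv().apply(s["torque"]).round(2),"w",round(s["width"]*1000,1),"j",np.round(s["joint_positions"],2))
E
python3 - <<'E'
from h import *; from bench import r,viewer
report(r.read_state())
E
```

```text
lean 2.3 axis pt off: xl,out,up mm [0.2 1.3 1.2] F tool [ 1.  -1.1  7.6] Tq [-0.03 -0.19 -0.02] w 39.4 j [-0.35  0.3   0.57  1.83 -0.21  1.02  0.56]
```

Call:
apply_moves(increments=[{"grip":180,"xyz":[0.9,0.4,0.4],"rotation":[0,10,0]},{"grip":180,"xyz":[1.7,0.9,0.3],"rotation":[0,20,0]},{"grip":180,"xyz":[2.5,1.3,0],"rotation":[0,30,0]},{"grip":180,"xyz":[3.2,1.8,-0.6],"rotation":[0,40,0]},{"grip":180,"xyz":[3.8,2.2,-1.2],"rotation":[0,50,0]}], squeeze=35)

```text
time: 8.32
ee_pos: [0.5493, -0.1161, 0.1125]
eef_rot: [0.934, 0.127, 0.332, -0.044]
ft_force: [3.3, -7.2, -60.5]
width: 0.039
```

```bash
python3 - <<'E'
from h import *; from bench import r,viewer
report(r.read_state())
c=viewer.camera("scene");crop(c,200,170,100,90,6,"scene4.png")
E
```

```text
lean 39.1 axis pt off: xl,out,up mm [-3.8  1.5  6.4] F tool [-37.2   7.7  47.8] Tq [-1.87 -8.81 -0.15] w 39.0 j [-0.38  0.    0.75  2.3  -1.    0.46  1.48]
```

View pics/scene4.png

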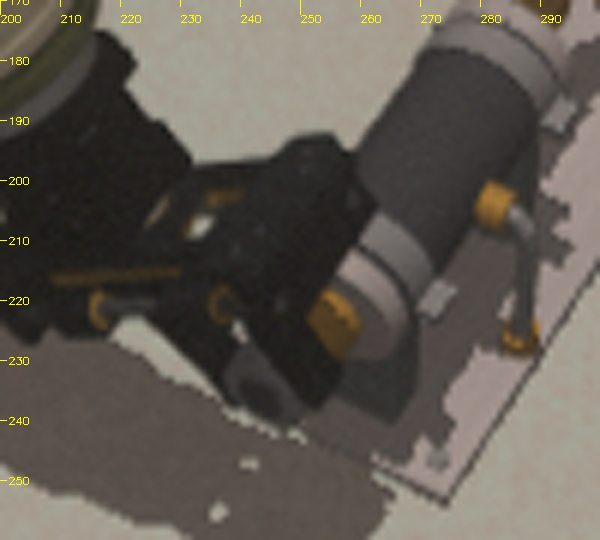

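Call:
apply_moves(increments=[{"grip":90,"xyz":[0,0,0],"rotation":[0,0,0]},{"grip":60,"xyz":[0,0,0],"rotation":[0,0,0]}])

```text
time: 8.62
ee_pos: [0.5492, -0.1156, 0.1128]
eef_rot: [0.933, 0.127, 0.333, -0.045]
ft_force: [1.1, 0.6, 0.6]
width: 0.0518
```

```bash
python3 - <<'E'
from h import *; from bench import r,viewer
s=r.read_state();report(s)
for L,b in((39,.02),(39,.05),(39,.085),(20,.085),(0,.085),(-20,.08),(-40,.08)): print(L,b,rel(s,*goto(L,b,.003)))
E
```

```text
lean 39.2 axis pt off: xl,out,up mm [-3.8  1.   6.7] F tool [ 1.3 -0.2  0.4] Tq [-0.03 -0.77 -0.02] w 51.8 j [-0.38 -0.    0.75  2.3  -1.01  0.46  1.48]
39 0.02 ([-1.2, 1.9, -12.4], [-0.5, -0.2, 0.7])
39 0.05 ([-1.1, 1.7, -42.4], [-0.5, -0.2, 0.7])
39 0.085 ([-1.0, 1.4, -77.4], [-0.5, -0.2, 0.7])
20 0.085 ([25.0, 1.7, -72.9], [-0.4, -19.2, 0.8])
0 0.085 ([49.3, 2.2, -59.4], [-0.2, -39.2, 0.9])
-20 0.08 ([63.1, 2.5, -35.8], [-0.1, -59.2, 0.9])
-40 0.08 ([72.4, 2.9, -11.4], [0.1, -79.2, 1.0])
```

```bash
python3 - <<'E'
from h import *; from bench import r,viewer
s=r.read_state()
for L in (30,20,10,0,-10,-20,-30,-42): print(L,rel(s,*goto(L,0.003,.003)))
E
```

```text
30 ([-1.6, 2.1, 4.6], [-0.4, -9.2, 0.8])
20 ([-2.0, 2.1, 4.5], [-0.4, -19.2, 0.8])
10 ([-2.3, 2.1, 4.4], [-0.3, -29.2, 0.8])
0 ([-2.6, 2.1, 4.2], [-0.2, -39.2, 0.9])
-10 ([-2.8, 2.0, 3.9], [-0.2, -49.2, 0.9])
-20 ([-3.0, 2.0, 3.6], [-0.1, -59.2, 0.9])
-30 ([-3.2, 2.0, 3.3], [-0.0, -69.2, 0.9])
-42 ([-3.3, 2.0, 2.9], [0.1, -81.2, 1.0])
```

Call:
apply_moves(increments=[{"grip":10,"xyz":[0,0.5,-2],"rotation":[0,0,0]},{"grip":10,"xyz":[-1.6,1,4],"rotation":[0,-10,0.8]},{"grip":10,"xyz":[-2,2,4.5],"rotation":[0,-20,0.8]},{"grip":10,"xyz":[-2.3,2,4.4],"rotation":[0,-30,0.8]},{"grip":10,"xyz":[-2.6,2,4.2],"rotation":[0,-39,0.9]}])

```text
time: 9.25
ee_pos: [0.5514, -0.118, 0.1099]
eef_rot: [0.991, 0.127, 0.031, -0.006]
ft_force: [0.2, -1.3, 0.0]
width: 0.0831
```

```bash
python3 - <<'E'
from h import *; from bench import r,viewer
s=r.read_state();report(s)
for L in (0,-10,-20,-30,-42): print(L,rel(s,*goto(L,0.00,.003)))
c=viewer.camera("scene");crop(c,200,170,100,90,6,"scene5.png")
E
```

```text
lean 3.6 axis pt off: xl,out,up mm [0.5 3.8 4.9] F tool [-0.2  1.3 -0. ] Tq [-0.05 -0.06  0.  ] w 83.1 j [-0.45  0.31  0.7   1.85 -0.27  1.02  0.61]
0 ([-1.2, -0.8, 4.8], [-0.2, -3.6, 0.0])
-10 ([-2.0, -0.8, 4.7], [-0.2, -13.6, 0.1])
-20 ([-2.8, -0.8, 4.4], [-0.2, -23.6, 0.1])
-30 ([-3.6, -0.8, 4.0], [-0.2, -33.6, 0.1])
-42 ([-4.4, -0.8, 3.3], [-0.2, -45.6, 0.1])
```

View pics/scene5.png

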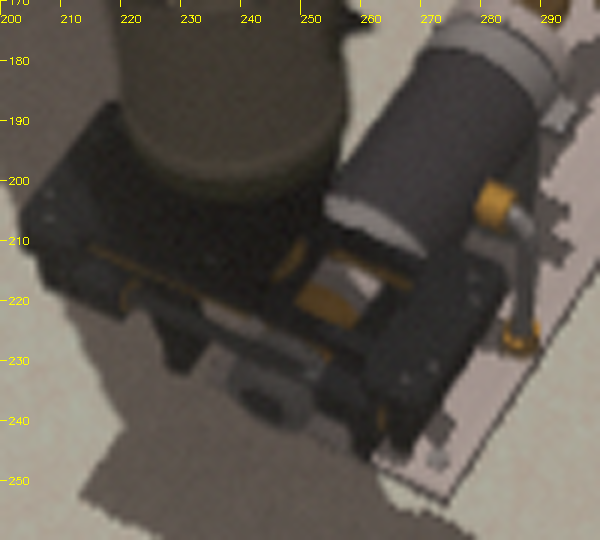

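Call:
apply_moves(increments=[{"grip":10,"xyz":[-2,-0.6,4.7],"rotation":[-0.2,-10.5,0]},{"grip":10,"xyz":[-2.8,-0.6,4.4],"rotation":[-0.2,-21,0]},{"grip":10,"xyz":[-3.5,-0.6,4],"rotation":[-0.2,-31,0]},{"grip":10,"xyz":[-4.2,-0.6,3.3],"rotation":[-0.2,-41,0]},{"grip":10,"xyz":[-4.4,-0.6,3.0],"rotation":[-0.2,-45.6,0]}])

```text
time: 9.93
ee_pos: [0.5499, -0.1141, 0.1037]
eef_rot: [0.922, 0.123, -0.363, 0.048]
ft_force: [-0.1, -0.7, -0.6]
width: 0.084
```

```bash
python3 - <<'E'
from h import *; from bench import r,viewer
s=r.read_state();report(s)
print(rel(s,*goto(-42,0.00,.003)))
E
```

```text
lean -42.9 axis pt off: xl,out,up mm [ 3.7 -0.3 -2.6] F tool [0.2 0.6 0.6] Tq [-0.1   0.76  0.04] w 84.0 j [-0.35  0.93  0.65  1.2  -0.16  1.83  0.54]
([-4.5, 3.3, 0.7], [0.4, 0.9, 0.5])
```

Call:
apply_moves(increments=[{"grip":60,"xyz":[-4.5,3.0,0.7],"rotation":[0.4,0,0.5]},{"grip":180,"xyz":[-4.5,3.0,0.7],"rotation":[0.4,0,0.5]},{"grip":180,"xyz":[-4.5,3.0,0.7],"rotation":[0.4,0,0.5]},{"grip":180,"xyz":[-4.5,3.0,0.7],"rotation":[0.4,0,0.5]},{"grip":180,"xyz":[-4.5,3.0,0.7],"rotation":[0.4,0,0.5]}], squeeze=35)

```text
time: 10.55
ee_pos: [0.5471, -0.1178, 0.1067]
eef_rot: [0.923, 0.118, -0.363, 0.046]
ft_force: [0.2, -0.1, 0.4]
width: 0.0417
```

```bash
python3 - <<'E'
from h import *; from bench import r,viewer
s=r.read_state();report(s)
E
```

```text
lean -42.9 axis pt off: xl,out,up mm [0.1 2.6 0.3] F tool [-0.1  0.1 -0.4] Tq [-0.01  0.69  0.03] w 41.7 j [-0.35  0.92  0.66  1.21 -0.17  1.83  0.54]
```

Call:
apply_moves(increments=[{"grip":180,"xyz":[0,0,0],"rotation":[0,0,0]},{"grip":180,"xyz":[0.7,0.4,0],"rotation":[0,8,0]},{"grip":180,"xyz":[1.5,0.8,-0.2],"rotation":[0,18,0]},{"grip":180,"xyz":[2.3,1.2,-0.6],"rotation":[0,28,0]},{"grip":180,"xyz":[3.1,1.7,-1.1],"rotation":[0,38,0]}], squeeze=35)

```text
time: 11.18
ee_pos: [0.5504, -0.1183, 0.1054]
eef_rot: [0.991, 0.126, -0.039, 0.005]
ft_force: [0.4, -0.2, -5.2]
width: 0.0393
```

```bash
python3 - <<'E'
from h import *; from bench import r,viewer
s=r.read_state();report(s)
E
```

```text
lean -4.6 axis pt off: xl,out,up mm [0.2 3.9 0.4] F tool [0.7 0.3 5.1] Tq [-0.21  0.27  0.07] w 39.3 j [-0.45  0.42  0.71  1.74 -0.25  1.16  0.58]
```

Tracking well. I'll go on to about +25° lean.

Call:
apply_moves(increments=[{"grip":180,"xyz":[0.7,0.4,0.3],"rotation":[0,8,0]},{"grip":180,"xyz":[1.4,0.7,0.2],"rotation":[0,16,0]},{"grip":180,"xyz":[2.0,1.1,0],"rotation":[0,24,0]},{"grip":180,"xyz":[2.5,1.3,-0.2],"rotation":[0,30,0]}], squeeze=35)

```text
time: 11.68
ee_pos: [0.5527, -0.1191, 0.1058]
eef_rot: [0.967, 0.123, 0.221, -0.028]
ft_force: [3.6, 2.8, -3.4]
width: 0.0391
```

```bash
python3 - <<'E'
from h import *; from bench import r,viewer
s=r.read_state();report(s)
c=viewer.camera("scene");crop(c,200,170,100,90,6,"scene6.png")
E
```

```text
lean 25.7 axis pt off: xl,out,up mm [-0.3  5.2  0.3] F tool [ 2.3 -1.9  4.9] Tq [ 0.21 -0.12  0.15] w 39.1 j [-0.39  0.08  0.68  2.14 -0.5   0.6   0.9 ]
```

View pics/scene6.png

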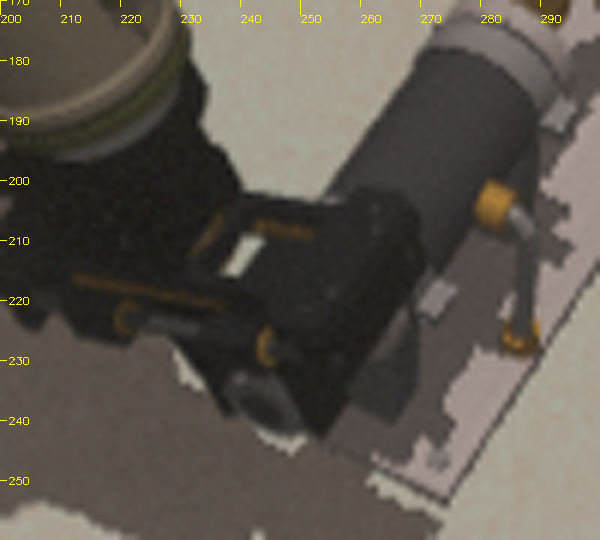

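Call:
apply_moves(increments=[{"grip":60,"xyz":[0,0,0],"rotation":[0,0,0]},{"grip":10,"xyz":[0,0,0],"rotation":[0,0,0]},{"grip":10,"xyz":[-0.4,0,0],"rotation":[0,-5,0]},{"grip":10,"xyz":[-1.3,0,0],"rotation":[0,-15,0]},{"grip":10,"xyz":[-2.1,0,-0.5],"rotation":[0,-25,0]}])

```text
time: 12.35
ee_pos: [0.5504, -0.1206, 0.1059]
eef_rot: [0.992, 0.125, 0.005, -0.0]
ft_force: [0.5, -0.5, 0.4]
width: 0.0796
```

```bash
python3 - <<'E'
from h import *; from bench import r,viewer
s=r.read_state();report(s)
for L in (-10,-20,-30,-40): print(L,rel(s,*goto(L,0.00,.0055)))
E
```

```text
lean 0.6 axis pt off: xl,out,up mm [-0.9  6.1  0.9] F tool [ 0.4  0.6 -0.4] Tq [-0.14  0.   -0.04] w 79.6 j [-0.44  0.35  0.7   1.81 -0.26  1.06  0.6 ]
-10 ([-0.1, -0.6, 0.9], [0.0, -10.6, -0.3])
-20 ([-0.9, -0.6, 0.6], [0.0, -20.6, -0.3])
-30 ([-1.7, -0.6, 0.3], [-0.0, -30.6, -0.3])
-40 ([-2.4, -0.6, -0.3], [-0.0, -40.6, -0.3])
```

Call:
apply_moves(increments=[{"grip":10,"xyz":[-0.1,-0.6,0.9],"rotation":[0,-10.6,-0.3]},{"grip":10,"xyz":[-0.9,-0.6,0.6],"rotation":[0,-20.6,-0.3]},{"grip":10,"xyz":[-1.7,-0.6,0.3],"rotation":[0,-30.6,-0.3]},{"grip":10,"xyz":[-2.4,-0.6,-0.3],"rotation":[0,-40.6,-0.3]},{"grip":60,"xyz":[-2.4,-0.6,-0.3],"rotation":[0,-40.6,-0.3]}])

```text
time: 12.98
ee_pos: [0.5479, -0.1193, 0.1015]
eef_rot: [0.93, 0.121, -0.344, 0.045]
ft_force: [0.3, 0.3, -0.7]
width: 0.0792
```

```bash
python3 - <<'E'
from h import *; from bench import r,viewer
s=r.read_state();report(s)
for L in (-40,): print(L,rel(s,*goto(L,0.00,.0055)))
c=viewer.camera("top");crop(c,250,130,100,90,6,"top6.png")
E
```

```text
lean -40.5 axis pt off: xl,out,up mm [ 0.4  4.2 -4.7] F tool [ 0.8 -0.2  0.3] Tq [-0.07  0.75  0.03] w 79.2 j [-0.35  0.89  0.65  1.24 -0.17  1.79  0.54]
-40 ([-3.3, 1.3, -3.4], [0.1, 0.5, 0.1])
```

View pics/top6.png

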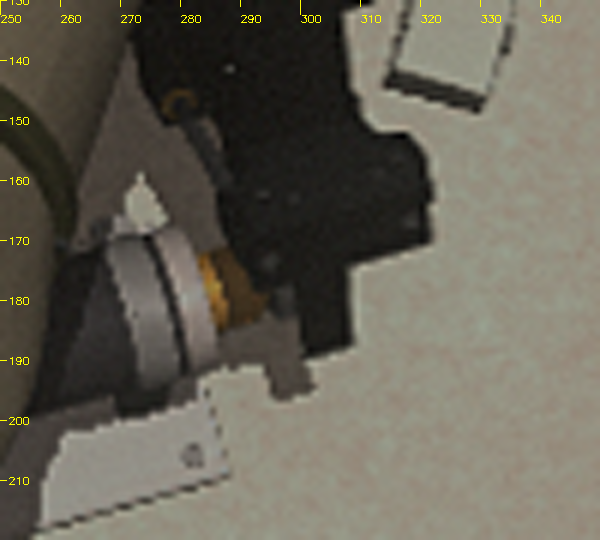

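Call:
apply_moves(increments=[{"grip":60,"xyz":[-3.3,-0.5,-3.4],"rotation":[0,0.5,0]},{"grip":180,"xyz":[-3.3,-0.5,-3.4],"rotation":[0,0.5,0]},{"grip":180,"xyz":[-3.3,-0.5,-3.4],"rotation":[0,0.5,0]},{"grip":180,"xyz":[-3.3,-0.5,-3.4],"rotation":[0,0.5,0]},{"grip":180,"xyz":[-3.3,-0.5,-3.4],"rotation":[0,0.5,0]}], squeeze=40)

```text
time: 13.65
ee_pos: [0.5482, -0.12, 0.1087]
eef_rot: [0.933, 0.12, -0.336, 0.044]
ft_force: [3.1, 0.3, -0.8]
width: 0.0393
```

Call:
apply_moves(increments=[{"grip":180,"xyz":[0,0,0],"rotation":[0,0,0]},{"grip":180,"xyz":[0.7,0.4,0],"rotation":[0,8,0]},{"grip":180,"xyz":[1.4,0.7,-0.2],"rotation":[0,16,0]},{"grip":180,"xyz":[2.0,1.1,-0.4],"rotation":[0,24,0]}], squeeze=40)

```text
time: 14.15
ee_pos: [0.5499, -0.1204, 0.1074]
eef_rot: [0.983, 0.127, -0.133, 0.018]
ft_force: [-0.7, -0.0, -3.3]
width: 0.0393
```

```bash
python3 - <<'E'
from h import *; from bench import r,viewer
s=r.read_state();report(s)
E
```

```text
lean -15.4 axis pt off: xl,out,up mm [0.1 5.8 2.2] F tool [ 0.2 -0.2  3.3] Tq [-0.26  0.48  0.05] w 39.3 j [-0.42  0.56  0.69  1.59 -0.22  1.36  0.56]
```

Call:
apply_moves(increments=[{"grip":180,"xyz":[0.7,0.4,0.3],"rotation":[0,8,0]},{"grip":180,"xyz":[1.3,0.7,0.2],"rotation":[0,15,0]},{"grip":180,"xyz":[1.3,2.5,0.2],"rotation":[0,15,0]}], squeeze=40)

```text
time: 14.52
ee_pos: [0.5506, -0.1226, 0.1074]
eef_rot: [0.992, 0.127, -0.003, 0.0]
ft_force: [0.0, 0.4, -4.4]
width: 0.0392
```

```bash
python3 - <<'E'
from h import *; from bench import r,viewer
s=r.read_state();report(s)
E
```

```text
lean -0.3 axis pt off: xl,out,up mm [-1.1  8.1  2.4] F tool [ 0.1 -0.4  4.4] Tq [-0.01 -0.04 -0.  ] w 39.2 j [-0.44  0.36  0.7   1.8  -0.26  1.08  0.6 ]
```

Call:
apply_moves(increments=[{"grip":180,"xyz":[0,4,0],"rotation":[0,0,0]},{"grip":180,"xyz":[0,8,0],"rotation":[0,0,0]}], squeeze=40)

```text
time: 14.78
ee_pos: [0.5527, -0.1305, 0.1068]
eef_rot: [0.992, 0.128, -0.004, 0.0]
ft_force: [-0.8, -0.4, -2.7]
width: 0.0389
```

```bash
python3 - <<'E'
from h import *; from bench import r,viewer
s=r.read_state();report(s)
c=viewer.camera("top");crop(c,250,130,100,90,6,"top7.png")
c=viewer.camera("scene");crop(c,200,170,100,90,6,"scene7.png")
E
```

```text
lean -0.5 axis pt off: xl,out,up mm [-1.  16.2  1.8] F tool [-0.8  0.2  2.7] Tq [-0.14 -0.05  0.02] w 38.9 j [-0.43  0.37  0.7   1.79 -0.26  1.09  0.62]
```

View pics/top7.png

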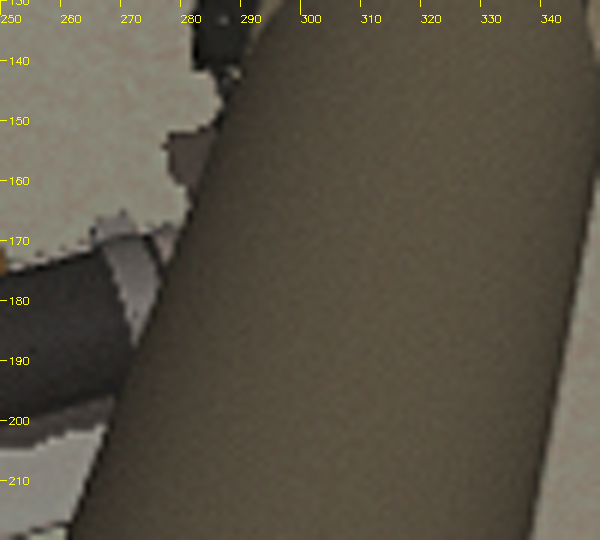

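View pics/scene7.png

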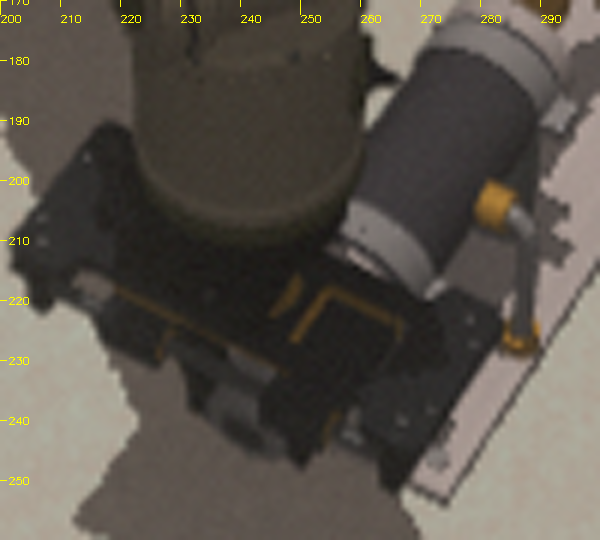

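Call:
apply_moves(increments=[{"grip":180,"xyz":[0,10,0],"rotation":[0,0,0]},{"grip":180,"xyz":[0,20,0],"rotation":[0,0,0]},{"grip":180,"xyz":[0,30,0],"rotation":[0,0,0]},{"grip":180,"xyz":[0,40,0],"rotation":[0,0,0]},{"grip":180,"xyz":[0,52,0],"rotation":[0,0,0]}], squeeze=40)

```text
time: 15.5
ee_pos: [0.566, -0.1823, 0.107]
eef_rot: [0.992, 0.127, -0.004, 0.001]
ft_force: [-0.2, 0.0, -2.4]
width: 0.0392
```

```bash
python3 - <<'E'
from h import *; from bench import r,viewer
s=r.read_state();report(s)
c=viewer.camera("scene");crop(c,200,170,100,90,6,"scene8.png")
E
```

```text
lean -0.4 axis pt off: xl,out,up mm [-1.2 69.8  2. ] F tool [-0.2 -0.1  2.4] Tq [-0.07 -0.04 -0.03] w 39.2 j [-0.32  0.44  0.7   1.72 -0.3   1.11  0.72]
```

View pics/scene8.png

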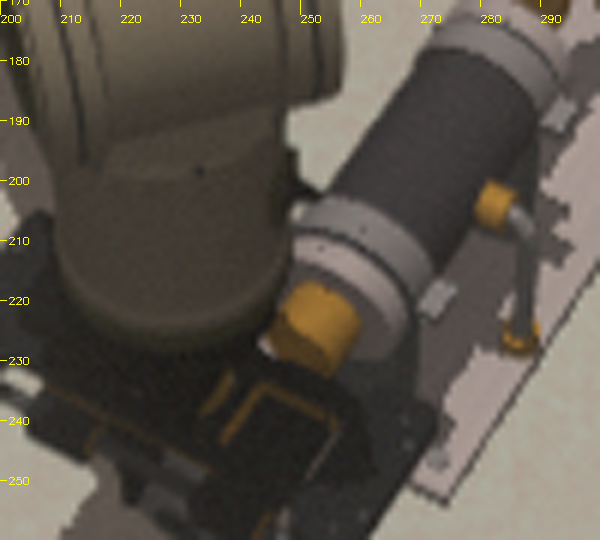

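Call:
apply_moves(increments=[{"grip":180,"xyz":[0,10,0],"rotation":[0,0,0]},{"grip":180,"xyz":[0,15,-25],"rotation":[0,0,0]},{"grip":180,"xyz":[0,15,-70],"rotation":[0,0,0]},{"grip":180,"xyz":[0,15,-120],"rotation":[0,0,0]},{"grip":180,"xyz":[0,15,-165],"rotation":[0,0,0]}], squeeze=40)

```text
time: 16.18
ee_pos: [0.5708, -0.1987, 0.2741]
eef_rot: [0.992, 0.126, -0.003, 0.001]
ft_force: [0.7, -0.5, -2.6]
width: 0.0389
```

```bash
python3 - <<'E'
from h import *; from bench import r,viewer
s=r.read_state();report(s)
print(rel(s,[.472,.344,.28],down(14.6)),rel(s,[.472,.344,.28],down(0)))
c=viewer.camera("scene");cv2.imwrite("pics/scene9.png",c["img"])
E
```

```text
lean -0.4 axis pt off: xl,out,up mm [ -0.7  86.8 169.1] F tool [0.6 0.7 2.6] Tq [-0.11  0.04  0.02] w 38.9 j [-0.34  0.32  0.76  1.48 -0.22  1.43  0.68]
([40.1, -550.1, -7.3], [0.1, 0.4, -0.1]) ([40.1, -550.1, -7.3], [0.2, 0.4, 14.5])
```

View pics/scene9.png

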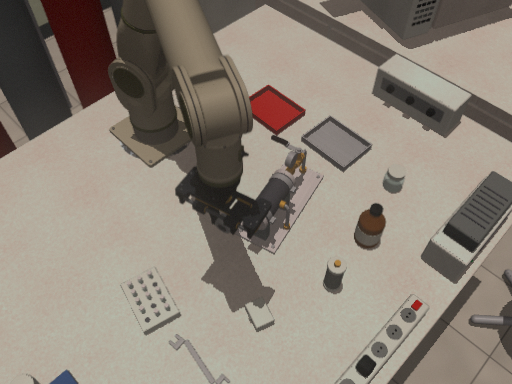

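Call:
apply_moves(increments=[{"grip":180,"xyz":[3,-40,-5],"rotation":[0,0,0]},{"grip":180,"xyz":[7,-90,-7],"rotation":[0,0,0]},{"grip":180,"xyz":[11,-140,-7],"rotation":[0,0,0]},{"grip":180,"xyz":[15,-190,-7],"rotation":[0,0,0]},{"grip":180,"xyz":[18,-240,-7],"rotation":[0,0,0]}], squeeze=40)

```text
time: 16.85
ee_pos: [0.5296, 0.0386, 0.286]
eef_rot: [0.992, 0.126, 0.001, 0.002]
ft_force: [0.7, -0.4, -2.0]
width: 0.0392
```

Call:
apply_moves(increments=[{"grip":180,"xyz":[4,-50,0],"rotation":[0,0,0]},{"grip":180,"xyz":[8,-100,0],"rotation":[0,0,0]},{"grip":180,"xyz":[11,-150,0],"rotation":[0,0,0]},{"grip":180,"xyz":[15,-200,0],"rotation":[0,0,0]},{"grip":180,"xyz":[19,-240,0],"rotation":[0,0,0]}], squeeze=40)

```text
time: 17.48
ee_pos: [0.4874, 0.2776, 0.2846]
eef_rot: [0.992, 0.127, 0.0, 0.002]
ft_force: [0.8, -0.8, -2.0]
width: 0.0393
```

```bash
python3 - <<'E'
from h import *; from bench import r,viewer
s=r.read_state();report(s);print(s["ee_pos"])
print(rel(s,[.472,.344,.28],down(14.6)))
E
```

```text
lean 0.0 axis pt off: xl,out,up mm [  38.7 -395.1  179.6] F tool [0.6 1.  2. ] Tq [-0.07 -0.06  0.01] w 39.3 j [-0.99  0.17  0.44  1.57 -0.07  1.42 -0.29]
[0.48741963 0.27761471 0.28456826]
([1.8, -68.1, 4.3], [0.3, -0.0, -0.0])
```

Move over the tray, then lower to about 70 mm and look.

Call:
apply_moves(increments=[{"grip":180,"xyz":[1,-35,20],"rotation":[0,0,0]},{"grip":180,"xyz":[1.8,-68,60],"rotation":[0,0,0]},{"grip":180,"xyz":[1.8,-68,110],"rotation":[0,0,0]},{"grip":180,"xyz":[1.8,-68,160],"rotation":[0,0,0]},{"grip":180,"xyz":[1.8,-68,205],"rotation":[0,0,0]}], squeeze=40)

```text
time: 18.1
ee_pos: [0.4723, 0.3426, 0.0773]
eef_rot: [0.992, 0.127, 0.0, 0.002]
ft_force: [-0.7, -0.2, -2.0]
width: 0.0395
```

```bash
python3 - <<'E'
from h import *; from bench import r,viewer
s=r.read_state();report(s);print(s["ee_pos"])
print(rel(s,[.472,.344,.03],down(14.6)))
c=viewer.camera("scene");crop(c,260,90,130,100,6,"scene10.png")
c=viewer.camera("top");crop(c,80,150,130,110,6,"top10.png")
E
```

```text
lean -0.0 axis pt off: xl,out,up mm [  40.5 -461.8  -27.7] F tool [-0.7 -0.   2. ] Tq [-0.   -0.02  0.02] w 39.5 j [-1.02  0.39  0.37  1.76 -0.16  1.02 -0.33]
[0.47231393 0.34257526 0.07732413]
([0.1, -1.7, 47.3], [0.3, 0.0, -0.0])
```

View pics/scene10.png

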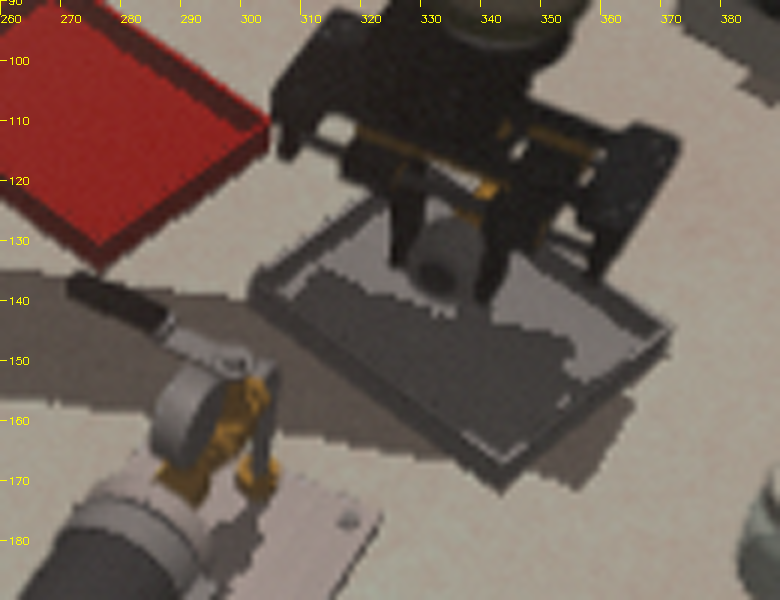

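View pics/top10.png

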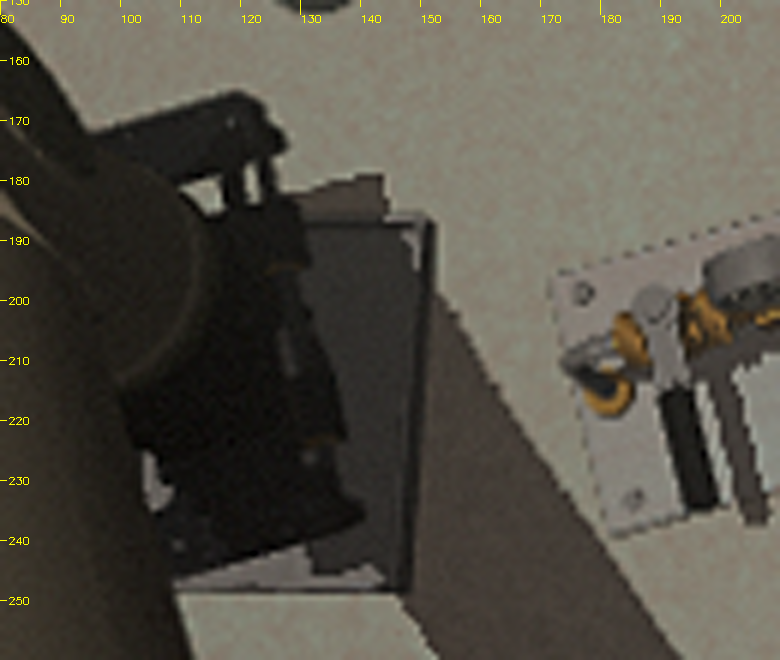

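Call:
apply_moves(increments=[{"grip":180,"xyz":[0,-1.5,20],"rotation":[0,0,0]},{"grip":180,"xyz":[0,-1.5,40],"rotation":[0,0,0]},{"grip":180,"xyz":[0,-1.5,51],"rotation":[0,0,0]},{"grip":180,"xyz":[0,-1.5,53],"rotation":[0,0,0]}], squeeze=40)

```text
time: 18.7
ee_pos: [0.4697, 0.3417, 0.0221]
eef_rot: [0.992, 0.127, -0.003, 0.005]
ft_force: [-1.5, -0.7, 2.6]
width: 0.0394
```

Call:
apply_moves(increments=[{"grip":180,"xyz":[0,0,1],"rotation":[0,0,0]},{"grip":180,"xyz":[0,0,2],"rotation":[0,0,0]}])

```text
time: 18.95
ee_pos: [0.4703, 0.3424, 0.0218]
eef_rot: [0.992, 0.127, -0.002, 0.004]
ft_force: [-5.7, -2.1, 14.6]
width: 0.0388
```

Call:
apply_moves(increments=[{"grip":180,"xyz":[0,0,-1],"rotation":[0,0,0]},{"grip":180,"xyz":[0,0,-1],"rotation":[0,0,0]}])

```text
time: 19.2
ee_pos: [0.4706, 0.3427, 0.0233]
eef_rot: [0.992, 0.127, -0.002, 0.004]
ft_force: [0.1, -0.0, -2.1]
width: 0.0395
```

```bash
python3 - <<'E'
from h import *; from bench import r,viewer
s=r.read_state();report(s);print(s["ee_pos"])
c=viewer.camera("scene");crop(c,290,100,90,75,8,"scene11.png")
E
```

```text
lean -0.3 axis pt off: xl,out,up mm [  38.9 -462.4  -81.7] F tool [0.1 0.1 2.1] Tq [-0.05 -0.05 -0.03] w 39.5 j [-1.    0.46  0.36  1.79 -0.19  0.93 -0.31]
[0.47062814 0.34270691 0.02330915]
```

View pics/scene11.png

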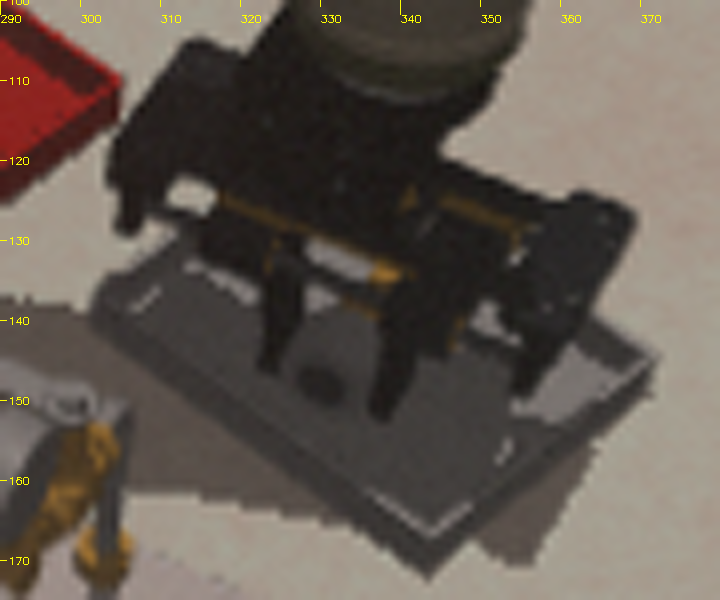

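Call:
apply_moves(increments=[{"grip":180,"xyz":[0,0,0.8],"rotation":[0,0,0]},{"grip":180,"xyz":[0,0,1.0],"rotation":[0,0,0]}], squeeze=20)

```text
time: 19.5
ee_pos: [0.4704, 0.3426, 0.0221]
eef_rot: [0.992, 0.127, -0.002, 0.004]
ft_force: [-1.2, -0.6, 1.3]
width: 0.0393
```

Call:
apply_moves(increments=[{"grip":134,"xyz":[0,0,0],"rotation":[0,0,0]},{"grip":126,"xyz":[0,0,0],"rotation":[0,0,0]},{"grip":110,"xyz":[0,0,0],"rotation":[0,0,0]},{"grip":80,"xyz":[0,0,0],"rotation":[0,0,0]},{"grip":70,"xyz":[0,0,0],"rotation":[0,0,0]}])

```text
time: 20.12
ee_pos: [0.4704, 0.3426, 0.0221]
eef_rot: [0.992, 0.127, -0.002, 0.004]
ft_force: [-0.4, -0.4, 0.5]
width: 0.0598
```

Call:
apply_moves(increments=[{"grip":70,"xyz":[0,0,-15],"rotation":[0,0,0]},{"grip":70,"xyz":[0,0,-50],"rotation":[0,0,0]},{"grip":70,"xyz":[0,0,-110],"rotation":[0,0,0]},{"grip":70,"xyz":[0,0,-170],"rotation":[0,0,0]},{"grip":70,"xyz":[0,0,-225],"rotation":[0,0,0]}])

```text
time: 20.75
ee_pos: [0.4712, 0.3441, 0.2507]
eef_rot: [0.992, 0.126, -0.001, 0.003]
ft_force: [-0.3, 1.3, 0.2]
width: 0.0635
```

Call:
apply_moves(increments=[{"grip":70,"xyz":[-50,-40,-10],"rotation":[0,0,0]},{"grip":70,"xyz":[-100,-80,-20],"rotation":[0,0,0]},{"grip":70,"xyz":[-150,-120,-20],"rotation":[0,0,0]},{"grip":70,"xyz":[-190,-160,-20],"rotation":[0,0,0]}])

```text
time: 21.25
ee_pos: [0.2461, 0.4515, 0.2721]
eef_rot: [0.992, 0.126, -0.001, 0.002]
ft_force: [0.4, 1.2, 0.3]
width: 0.0633
```

```bash
python3 - <<'E'
from h import *; from bench import r,viewer
s=r.read_state();print(s["ee_pos"],s["ft_force"])
c=viewer.camera("scene");np.savez("scene9.npz",**c);crop(c,230,90,150,110,5,"scene12.png");cv2.imwrite("pics/scene13.png",c["img"])
c=viewer.camera("top");np.savez("top9.npz",**c);crop(c,90,160,130,100,6,"top12.png");cv2.imwrite("pics/top13.png",c["img"])
E
```

```text
[0.24605147 0.45151596 0.27209649] [0.41317111 1.1773824  0.32767526]
```

View pics/scene12.png

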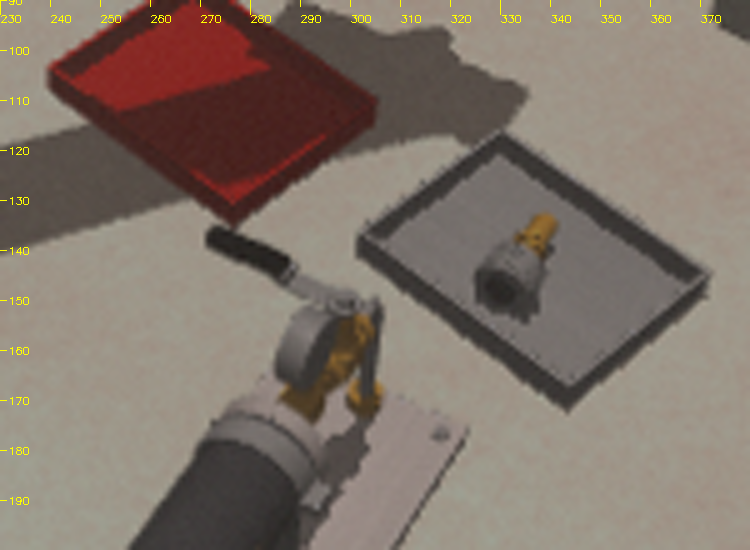

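View pics/top12.png

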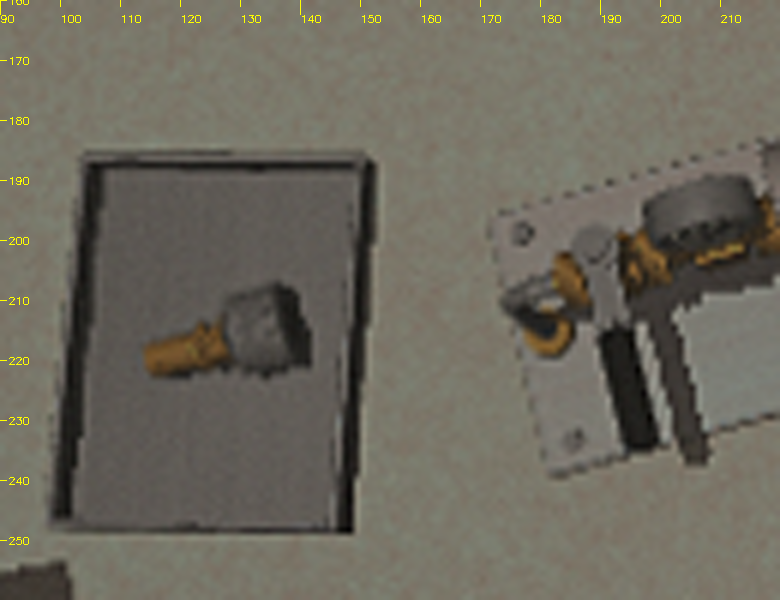

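View pics/top13.png

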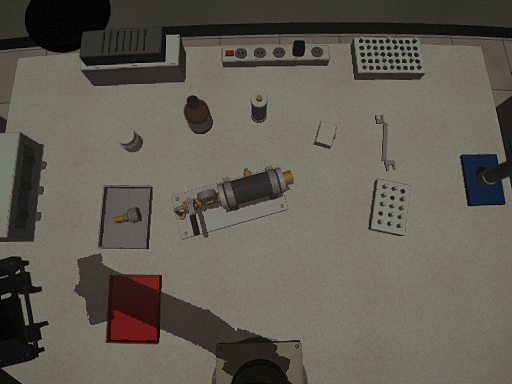

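The plug lies on its side in the steel tray, at (124,214) to (138,215) in the top view. The bench items haven't moved, and the lever runs square across at (190,201) to (195,235). I'll measure its angle before handing in.

```bash
python3 - <<'E'
from h import *
t=dict(np.load("top9.npz"));s=dict(np.load("scene9.npz"))
a=tri([t,s],[(191.8,215),(287,143)]);b=tri([t,s],[(196.5,234.5),(272,137.5)]);print(a,b)
d=b[0]-a[0];print(np.degrees(np.arctan2(d[1],d[0]))%360-90-14.6)
P=cloud(t);C=P[190:240,185:205].reshape(-1,3)
m=(C[:,2]>.158)&(t["img"][190:240,185:205].reshape(-1,3).max(1)<70); X=C[m][:,:2];X=X-X.mean(0)
v=np.linalg.svd(X)[2][0];print(m.sum(),np.degrees(np.arctan2(v[1],v[0]))%180+180-104.6)
i0=cv2.imread("pics/top0.png").astype(int);i1=t["img"].astype(int)
for n,(x,y,w,h) in dict(rack=(365,175,50,65),spanner=(370,110,35,65),solv=(180,90,35,45),cart=(245,88,30,40),box=(310,115,30,40),jar=(115,122,30,35)).items(): print(n,np.abs(i0-i1)[y:y+h,x:x+w].mean().round(2))
E
```

```text
(array([0.44207475, 0.15167474, 0.1599083 ]), [array([-0.07, -0.05]), array([-0.07,  0.02])]) (array([0.39480086, 0.14046724, 0.15543066]), [array([0.03, 0.02]), array([ 0.03, -0.01])])
88.73721052180429
148 247.92853490603775
rack 2.1
spanner 2.06
solv 2.21
cart 2.16
box 2.12
jar 2.06
```

```bash
python3 - <<'E'
from bench import r
print(r.close_job(), r.read_state()["time"])
E
```

```text
the job is handed in; nothing more can be done
the job is handed in; nothing more can be done
```

The job is done and handed in, in the order asked; the last clock reading was about 21.3 s, against the 69 s limit. I shut the valve lever to its stop, unscrewed the plug in three grasps, drew it straight out and laid it on its side in the steel tray.

**Last checks:**
- **Plug:** both views show it lying on its side well inside the stainless tray. I set it down in light contact, about 1 N, before opening the fingers.
- **Lever:** triangulating the two ends of the sleeve gives about 89°, so it is shut within measuring error. It met its stop with about 23 N at the grip.
- **Other things on the bench:** comparing the top view before and after showed only noise-level differences around the rack, spanner, bottle, cartridge, box and jar.
- **Robot:** the arm ended clear of everything.

**What went wrong or disagreed:**
- **Force peak:** at the end of the first unscrewing grasp the arm could not hold the axis at about 39° lean, and the wrist read about 60 N (limit 120 N). I let go and regrasped over a smaller range. The fingers may have slipped on the knurl there.
- **Joint 6 limit:** on the approach to the first grasp, joint 6 came to 2.059, just inside its 2.06 limit. I backed off from that lean.
- **Lever angle checks:** a single-view estimate gave 94°. A fit to the depth points gave about 248°, probably because it picked up the dark shadow beside the lever, so I ignored it.

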